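Register a strap blank and hold the hand countersink over its hole

TASK

Slide the drilled steel strap blank home on the fixture so that its far long edge lies flush against the long fence and its end against the end stop. Then draw the hand countersink (the thick round handle, not the slim square one) out of its slanted holder, turn it plumb upright with the cone down, and finish while still holding it in the gripper, the cone's point directly over the blank's hole and about 40 mm above it. Leave the other tool in its bore and everything else on the bench where it is.

Things in the scene. Friction and masses are not known exactly. Their poses are not given: they have to be found in the camera images.
- fixture: Fixed dark steel base plate 140 (x) x 220 (y) x 12 mm, origin under its centre, left or right of the robot, yaw within 0.3 rad. Two steel stops, 12 mm thick, tops 30 mm above the bench: long fence at the +x side (inner face x = 55, y -80 to 95 mm), end stop at the +y side (inner face y = 95, x -10 to 55 mm).
- stop_corner (a point): Inner corner of the fixture where the planes of the two stop faces meet, at the height of the base plate's top; axes as the fixture's. The blank, when home, occupies x from -40 to 0 and y from -110 to 0 mm in this frame (its origin at -20, -55 mm).
- blank: Loose drilled steel strap blank 40 (x) x 110 (y) x 14 mm, about 0.35 kg, lying on the fixture plate (top at 12 mm), 20 to 50 mm short of each stop, up to 0.2 rad askew; slides under a few newtons. Origin under its centre, axes as the fixture's when home. A 16 mm through hole on its centre line at y = +25 mm.
- hole (a point): Centre of the mouth of the blank's hole, on its top face (14 mm above its underside); z axis up.
- holder: Fixed aluminium block 70 x 170 x 65 mm, slanted, with two bores side by side along y; steel foot 10 mm high (x -53 to 77, y -90 to 90 mm). Origin on the bench. The bores and top face lean 0.7 rad from vertical towards its -x, roughly to the robot. Yaw within 0.3 rad; on the other side from the fixture.
- mouth_right (a point): Centre of the bore mouth at the holder's -y side (25.5 mm wide, 53 mm deep), 81 mm above the bench; axes as the holder's, not tilted.
- mouth_left (a point): Centre of the bore mouth at the holder's +y side, likewise; 90 mm from the other.
- countersink: Hand countersink, in either bore, leaning with it. Origin at the cone's point; z runs from point to handle. Steel head and shank 24 mm wide to z = 45 mm (narrower at 18 to 30), round black handle 32 mm wide from z = 45 to 118 mm. In the holder the shoulder at z = 45 mm rests on the slanted face, the shank hangs in the bore with 1 mm play; free after 50 mm along the bore. 0.14 kg.
- scraper: Bystander: scraper in the other bore, same lean, origin at its lower end, z up along it; collar 32 mm across from z = 45 to 50 mm, then a slim square black handle 16 mm wide up to z = 105 mm.
- bearing: Bystander: ball-bearing ring 47 mm across, 14 mm high, lying flat between fixture and holder; origin under its centre.
- gear: Bystander: dark steel gear about 94 mm across, 34 mm high over its hub, lying flat at the far middle; origin under its centre.
- screwdriver: Bystander: screwdriver lying at the right of the bench, pointing away.
- wrench: Bystander: wrench lying at the far left.
- jar: Bystander: clear jar with black lid, 64 mm across, 85 mm high, at the far right; origin under its centre.
- offcut: Bystander: plain steel offcut without a hole, 25 x 90 x 12 mm, lying at the left.

How it is judged:
On the way, in this order (a step that is already met when the one before it is completed fails the run):
1. the blank lies home against both stops of the fixture (x of blank in the frame of stop_corner between -0.0225 and -0.017 m and y of blank in the frame of stop_corner between -0.0575 and -0.052 m and angle between the x axis of blank and the x axis of fixture, either way round below 0.03 rad and height (world z) of blank below 0.016 m and linear speed of blank below 0.02 m/s), for 0.2 s.
2. the countersink is drawn out of the holder, held by the fingers (height (world z) of countersink above 0.078 m and contact force between the fingers and countersink above 0.5 N and contact force between countersink and holder below 0.05 N), for 0.2 s.
At the end, for the whole second after the job is handed in: Blank within 2.5 mm of home at both stops, square within 0.03 rad, at rest. Countersink held still by the fingers alone, cone down, upright within 0.1 rad, point within 8 mm (level) of the hole's centre and 15 to 70 mm above the blank. No bystander moved over 25 mm (all of step 1 and horizontal distance between countersink and hole below 0.008 m and z of countersink in the frame of hole between 0.015 and 0.07 m and angle between countersink's own z axis and vertical below 0.1 rad and linear speed of countersink below 0.02 m/s and contact force between the fingers and countersink above 0.5 N and contact force between countersink and holder below 0.05 N and contact force between countersink and blank below 0.05 N and contact force between countersink and fixture below 0.05 N and distance of each of scraper, bearing, gear, screwdriver, wrench, jar, offcut from where it was at the start of the episode below 0.025 m); the arm keeps its last pose, push and grip.
It fails at once if a bystander was disturbed (moved more than 25 mm) (distance of any of scraper, bearing, gear, screwdriver, wrench, jar, offcut from where it was at the start of the episode above 0.025 m).
It also fails if it takes over 67 s, if anything falls off the work surface, if the arm or the gripper's body presses on something with over 40 N, if the wrist force passes 120 N, or if a joint passes its speed limit or range.

ROBOT

A 6-joint arm with a two-finger parallel gripper is mounted at the origin on the work surface. World frame = base frame: x ahead of the robot, y to its left, z up, the work surface at z = 0. Lengths are in m, angles in rad, forces in N, time in s.
With the tool pointing down it reaches from about 0.3 to 0.85 m from the base axis. Payload 4.2 kg.
Tool frame: the origin (TCP) lies midway between the tips of the shut fingers; the grasp point (between the pads) lies 19 mm behind it (r.grasp_offset is the distance from the TCP to the grasp point, in m); z points along the fingers, y is the line along which they close (so a half turn about z gives the same grasp; the last joint's range is limited). The gripper opens to 91 mm and grips with 3 to 60 N. Pads are 32 mm wide; open, the fingers measure 118 mm over their backs; the gripper's body (76 mm by 178 mm) begins 60 mm behind the grasp point.
Start: joints at [1.271, 0.32, 1.565, -0, 1.257, -0.02], TCP at [0.159, 0.553, 0.214] pointing down, gripper open.
Joint ranges: [-3.11, 3.11], [-0.84, 2.01], [0.21, 2.61], [-1.34, 4.49], [0.05, 2.63], [-2.56, 2.56]. Speed limits (rad/s): [2.57, 2.57, 3.14, 3.14, 3.14, 3.14].

INTERFACE

Orientations are given as a unit quaternion [w, x, y, z].
In Python, from cell import telemetry, get_image, camera_params, r gives the robot as it stands. The module is installed in compiled form; this text tells all that it offers.
- The arm moves only by the shell command python3 -m crank 'ROWS'. ROWS is JSON, a list of rows, each an object of numbers: "dx", "dy", "dz": the shift along the tool's x, y, z in units of 30 mm (1.0 is 30 mm); "ax", "ay", "az": the turn, a rotation vector about the tool's x, y, z in rad; "fingers": the closure, from -1 (fully open) to 1 (shut). In form: [{"dx": .., "dy": .., "dz": .., "ax": .., "ay": .., "az": .., "fingers": ..}, ...]. A call has 1 to 5 rows; each row shifts and turns the commanded pose from where the row before left it, along the tool's axes as they then stand; what a row does not reach is not made up. A row lasts 1/12 s, in which the tool goes at most 41.7 mm and 7.16 degrees, less where a joint would pass 70% of its speed; a pose out of reach is approached as far as the arm can. A call is refused whole if a number of a shift passes 1 or a number of a turn 0.125, either way. A call with a gripper value outside its range is refused whole. The fingers move at their own pace and stop on an object; the grip force is fixed at half the most. Time passes only in rows, so rows that do not move let the fingers close. It gives the time, the measured TCP pose, the force, the opening and the grip force at its end, in the units of the state.
- telemetry.state(): the state, without advancing time (a new reading comes with each control period).
- get_image(name): name is "scene" or "top"; returns the picture (400x640x3 uint8, red, green, blue); there is no depth.
- camera_params(name): a dict with "mtx" (3x3 intrinsics, pixels), "R" (3x3) and "t" (3): a world point X has camera coordinates R X + t. Camera axes: x right, y down, z forward; pixel columns grow to the right and rows downward; lengths in m; the calibration is good to about 2 mm. A picture is of the moment at which its call begins. camera_params takes no time and is no camera call.
- r.close_job(): hands the job in; it is judged then, once.
The state is a dict: "time_s": time; "joint_positions": joint angles; "joint_velocities": joint speeds; "joint_torque": joint torques, N m; "ee_pos": TCP position; "tool_rot": TCP orientation; "wrist_force": force on the tool from outside, world axes, zero at the start; "ft_torque": the same for the moment, N m; "opening": finger opening in m; "gripper_force": force on a finger pad.
Only numpy, scipy, OpenCV 4.12 (cv2) and the standard library are available. Lean on these libraries where they do the work, as an engineer would, in place of code of your own. Each camera call takes 0.05 s, during which the arm holds its last target. There are 200 camera calls.

## Working session

There is one attempt and no reset: what is moved stays moved. The work goes in short steps, Python scripts to look and compute and a shell command to move; the robot and the scene stay as the last step left them, time stands still between calls to the robot, and variables do not carry over. Pictures are saved under pics/ and viewed, at most 10 in all, crops included, and the job is handed in when it is done.

```bash
mkdir -p pics; python3 - <<'E'
from cell import telemetry,get_image,camera_params,r
import cv2,numpy as np
for n in("scene","top"):
    im=get_image(n); cv2.imwrite(f"pics/{n}0.png",im[:,:,::-1]); np.save(f"{n}0.npy",im)
    p=camera_params(n); print(n,np.round(p["mtx"],1).tolist(),np.round(-np.array(p["R"]).T@p["t"],3),np.round(p["R"],3).tolist())
print(telemetry.state(),r.grasp_offset)
E
```

```text
scene [[486.2, 0.0, 312.8], [0.0, 486.2, 187.7], [0.0, 0.0, 1.0]] [ 1.441 -0.927  0.974] [[0.771, 0.637, -0.008], [0.362, -0.448, -0.818], [-0.525, 0.627, -0.576]]
top [[417.6, 0.0, 325.9], [0.0, 417.6, 199.5], [0.0, 0.0, 1.0]] [0.505 0.024 1.231] [[-0.009, -1.0, 0.001], [-0.995, 0.009, -0.096], [0.096, -0.002, -0.995]]
{'time_s': 0.1, 'joint_positions': array([ 1.27101827e+00,  3.20200765e-01,  1.56554057e+00, -4.18950577e-05,
        1.25740728e+00, -2.00000998e-02]), 'joint_velocities': array([ 0.00074262, -0.00233523,  0.00092773,  0.00121322, -0.00232915,
        0.00017618]), 'joint_torque': array([ 7.25531318e-04, -4.13325369e+01, -2.32515228e+01,  7.30500813e-02,
        4.21739405e-02, -5.75861168e-05]), 'ee_pos': array([0.15866075, 0.55220764, 0.21322638]), 'tool_rot': array([-1.04192676e-04,  1.39426728e-01,  9.90232085e-01, -7.71226226e-04]), 'wrist_force': array([0.18556017, 0.07861325, 0.54388564]), 'ft_torque': array([ 0.02427629, -0.03343382,  0.00512278]), 'gripper_force': 0.0, 'opening': 0.09100065538077323} 0.0188
```

View pics/top0.png

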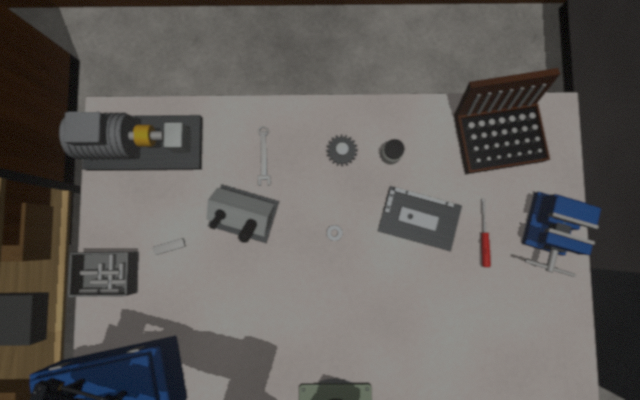

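View pics/scene0.png

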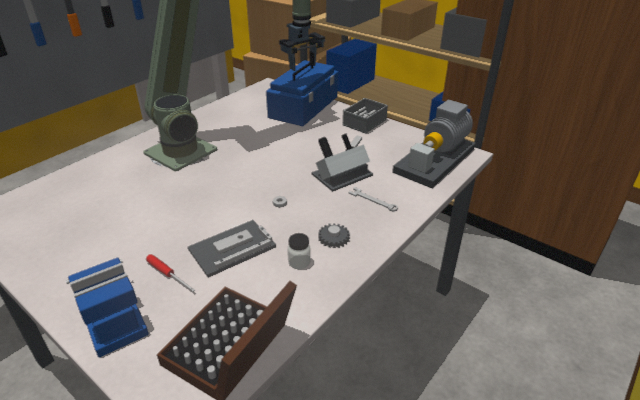

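Top view: the fixture is at about (420,217), blank at (418,217), holder at (243,213), with handles at (217,218) and (247,230). I'll enlarge these.

```bash
python3 - <<'E'
import cv2,numpy as np
im=np.load("top0.npy")[:,:,::-1]
a=cv2.resize(im[180:255,370:470],None,fx=7,fy=7,interpolation=cv2.INTER_CUBIC)[:, :700]
b=cv2.resize(im[180:250,200:285],None,fx=7,fy=7,interpolation=cv2.INTER_CUBIC)
cv2.imwrite("pics/fix.png",cv2.convertScaleAbs(a,alpha=1.6)); cv2.imwrite("pics/hold.png",cv2.convertScaleAbs(b,alpha=1.6))
E
```

```text
(no output)
```

View pics/fix.png

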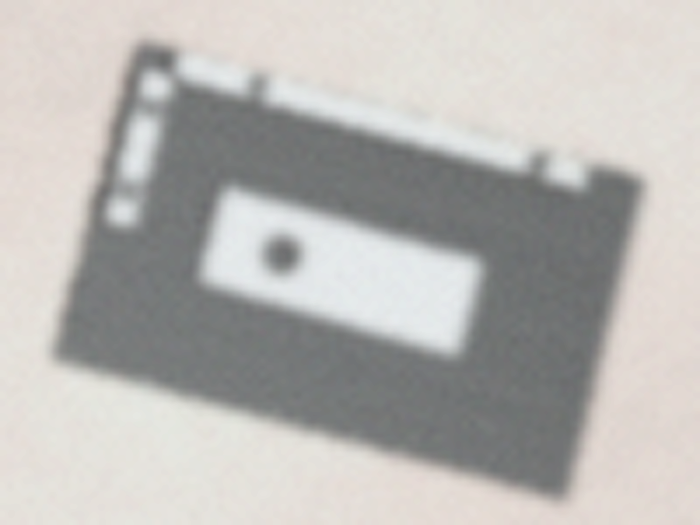

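View pics/hold.png

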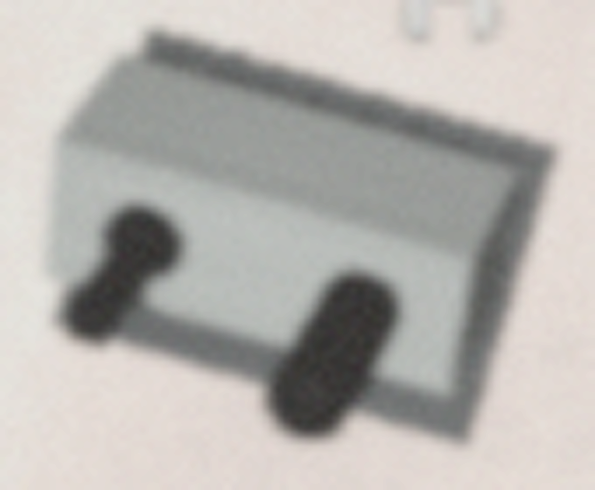

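Fixture crop: plate corners at about (145,42), (640,178), (565,497) and (55,358), blank in the middle with its hole at (282,255) towards the end stop. Holder crop: the thick round handle is the right-hand one, running from (357,305) to (310,405). The collared slim scraper is on the left.

```bash
cat > h.py <<'E'
import cv2,numpy as np
from cell import camera_params
K=4
def ray(n,uv):
    p=camera_params(n);R=np.array(p["R"]);c=-R.T@np.array(p["t"])
    return c,R.T@np.linalg.solve(np.array(p["mtx"]),[uv[0],uv[1],1.])
def onz(n,uv,z):
    c,d=ray(n,uv);return (c+d*(z-c[2])/d[2])[:2]
def tri(uvs):
    A=np.zeros((3,3));b=np.zeros(3)
    for n,uv in uvs.items():
        c,d=ray(n,uv);d/=np.linalg.norm(d);P=np.eye(3)-np.outer(d,d);A+=P;b+=P@c
    return np.linalg.solve(A,b)
def proj(n,X):
    p=camera_params(n);q=np.array(p["mtx"])@(np.array(p["R"])@X+p["t"]);return q[:2]/q[2]
def up(im,x0,y0,x1,y1): return cv2.resize(im[y0:y1,x0:x1],None,fx=K,fy=K,interpolation=cv2.INTER_CUBIC)
def back(pt,x0,y0): return np.array([(pt[0]+.5)/K-.5+x0,(pt[1]+.5)/K-.5+y0])
def blobs(mask,x0,y0,amin):
    cs,_=cv2.findContours(mask.astype(np.uint8),cv2.RETR_EXTERNAL,cv2.CHAIN_APPROX_NONE)
    return sorted([np.array([back(q[0],x0,y0) for q in c]) for c in cs if cv2.contourArea(c)>amin*K*K],key=lambda c:-cv2.contourArea(c.astype(np.float32)))
def rect(n,c,z):
    w=np.array([onz(n,q,z) for q in c])*1000
    return cv2.minAreaRect(w.astype(np.float32))
E
python3 - <<'E'
from h import *
im=np.load("top0.npy")
g=up(im,370,180,470,255).max(2)
print("levels",[np.percentile(g,q) for q in(5,20,40,50,70,90,98)])
sat=up(im,370,180,470,255).astype(int); rb=sat[:,:,0]-sat[:,:,2]
t,_=cv2.threshold(g,0,255,cv2.THRESH_OTSU);print("otsu",t)
d=blobs(g<t,370,180,200)
print("plate",rect("top",d[0],.012),[np.round(q,1) for q in cv2.boxPoints(rect("top",d[0],.012))])
inner=(g>=t)
b=[c for c in blobs(inner,370,180,20) if abs(c.mean(0)-[418,217]).max()<10]
for c in b: 
    R=rect("top",c,.026);print("blank",R,cv2.boxPoints(R).round(1).tolist())
for n,(x0,y0,x1,y1) in {"scene":(305,120,375,190),"top":(200,180,285,250)}.items():
    g=up(np.load(f"{n}0.npy"),x0,y0,x1,y1).max(2);print(n,[np.percentile(g,q) for q in(1,3,6,10,20,50,90)])
    for c in blobs(g<55,x0,y0,15):
        m=cv2.moments(c.astype(np.float32));print(" dark",m["m00"],m["m10"]/m["m00"],m["m01"]/m["m00"],cv2.minAreaRect(c.astype(np.float32)))
E
```

```text
levels [np.float64(72.0), np.float64(75.0), np.float64(122.0), np.float64(140.0), np.float64(142.0), np.float64(143.0), np.float64(146.0)]
otsu 108.0
plate ((567.0491333007812, -250.7596435546875), (222.16883850097656, 139.94168090820312), 73.98739624023438) [array([ 469.2, -338.2], dtype=float32), array([ 603.7, -376.8], dtype=float32), array([ 664.9, -163.3], dtype=float32), array([ 530.4, -124.7], dtype=float32)]Traceback (most recent call last):
  File "<stdin>", line 12, in <module>
  File "h.py", line 22, in rect
    w=np.array([onz(n,q,z) for q in c])*1000
                ~~~^^^^^^^
  File "h.py", line 8, in onz
    c,d=ray(n,uv);return (c+d*(z-c[2])/d[2])[:2]
        ~~~^^^^^^
  File "h.py", line 5, in ray
    p=camera_params(n);R=np.array(p["R"]);c=-R.T@np.array(p["t"])
ValueError: time passes only in moves, steps and waits
```

```bash
python3 - <<'E'
s=open("h.py").read().replace("from cell import camera_params\n","from cell import camera_params as _cp\n_P={n:_cp(n) for n in('top','scene')}\ncamera_params=_P.__getitem__\n").replace(".RETR_EXTERNAL",".RETR_LIST")
open("h.py","w").write(s)
E
python3 - <<'E'
from h import *
im=np.load("top0.npy")
g=up(im,370,180,470,255).max(2)
b=[c for c in blobs(g>=108,370,180,20) if abs(c.mean(0)-[418,217]).max()<10]
for c in b: 
    R=rect("top",c,.026);print("blank",R,cv2.boxPoints(R).round(1).tolist())
for n,(x0,y0,x1,y1) in {"scene":(305,120,375,190),"top":(200,180,285,250)}.items():
    g=up(np.load(f"{n}0.npy"),x0,y0,x1,y1).max(2);print(n,[np.percentile(g,q) for q in(1,3,6,10,20,50,90)])
    for c in blobs(g<42,x0,y0,15):
        m=cv2.moments(c.astype(np.float32));print(" dark",m["m00"],m["m10"]/m["m00"],m["m01"]/m["m00"],cv2.minAreaRect(c.astype(np.float32)))
E
```

```text
blank ((569.7075805664062, -249.50523376464844), (292.9115905761719, 216.11834716796875), 89.4665756225586) [[460.29998779296875, -394.8999938964844], [676.4000244140625, -397.0], [679.0999755859375, -104.0999984741211], [463.0, -102.0]]
blank ((566.3497924804688, -247.60836791992188), (221.00909423828125, 139.73284912109375), 73.98655700683594) [[468.70001220703125, -334.6000061035156], [603.0, -373.1000061035156], [664.0, -160.6999969482422], [529.7000122070312, -122.0999984741211]]
blank ((564.9952392578125, -244.3106231689453), (111.82624053955078, 41.79467010498047), 73.16558837890625) [[528.7999877929688, -291.79998779296875], [568.7999877929688, -303.8999938964844], [601.2000122070312, -196.8000030517578], [561.2000122070312, -184.6999969482422]]
blank ((572.291015625, -220.50241088867188), (15.185554504394531, 15.482952117919922), 43.91438674926758) [[561.5, -220.1999969482422], [572.2000122070312, -231.3000030517578], [583.0999755859375, -220.8000030517578], [572.4000244140625, -209.6999969482422]]
scene [np.float64(31.0), np.float64(39.0), np.float64(47.0), np.float64(52.0), np.float64(66.0), np.float64(151.0), np.float64(205.0)]
 dark 117.8125 324.9969717064544 146.95254199823162 ((325.06036376953125, 147.02587890625), (18.523109436035156, 7.381389617919922), 68.19859313964844)
 dark 51.5625 346.4357575757576 141.71171717171717 ((346.347412109375, 141.6336212158203), (14.708037376403809, 4.498116970062256), 66.97450256347656)
top [np.float64(35.0), np.float64(37.0), np.float64(54.0), np.float64(69.0), np.float64(93.0), np.float64(119.0), np.float64(143.0)]
 dark 180.15625 247.22166088464874 230.39769442035268 ((247.58779907226562, 230.49014282226562), (10.238458633422852, 22.283700942993164), 32.228759765625)
 dark 93.84375 217.30071317571316 218.20472582972582 ((217.42105102539062, 219.1741943359375), (8.173328399658203, 18.349870681762695), 27.699472427368164)
```

```bash
python3 - <<'E'
from h import *
f=lambda u,v:(200+u/7,180+v/7)
A,B,C=[onz("top",f(*q),.010)*1000 for q in((152,32),(553,150),(468,440))]
print("foot",A,B,C,np.linalg.norm(A-B),np.linalg.norm(C-B))
e=A-B;print("yaw long",np.arctan2(-e[0],e[1]));e=B-C;print("yaw short",np.arctan2(e[1],e[0]))
m=np.append(onz("top",(247.22,230.4),.109),.109);print("mid",m)
for y in(-.2,-.25,-.28,-.3,-.35):
    d=np.array([-np.sin(.7)*np.cos(y),-np.sin(.7)*np.sin(y),np.cos(.7)])
    a,b=proj("top",m-.0365*d),proj("top",m+.0365*d);v=b-a
    print(y,"axis px",a,b,np.degrees(np.arctan2(-v[0],v[1])),"scene",proj("scene",m-.0365*d),proj("scene",m+.0365*d))
    if abs(y+.28)<.01: print("mouth",m-.0365*d)
E
```

```text
foot [670.65760817 328.4306955 ] [619.18691332 159.47578315] [498.4746731  194.61025337] 176.6210486713236 125.72142194532367
yaw long -0.2957096845018832
yaw short -0.28323465120252267
mid [0.53273887 0.23354533 0.109     ]
-0.2 axis px [250.88539799 222.22310806] [243.35262513 239.0274687 ] 24.144927591948267 scene [330.27277434 156.85219886] [321.72272638 137.79982025]
-0.25 axis px [251.30102927 222.31458487] [242.91427136 238.93059393] 26.781886710865027 scene [330.01244218 156.96103832] [321.9861237  137.69742743]
-0.28 axis px [251.54786776 222.37944864] [242.65397844 238.86190607] 28.351178849737714 scene [329.85118232 157.02301212] [322.14896741 137.63917919]
mouth [0.55533707 0.22704712 0.08108326]
-0.3 axis px [251.71123165 222.42681391] [242.48172859 238.81175041] 29.392211611293018 scene [329.74165734 157.06290387] [322.25944333 137.60170604]
-0.35 axis px [252.11498525 222.55951782] [242.05608399 238.67123871] 31.97743870944032 scene [329.46110592 157.15752701] [322.54201207 137.51288218]
```

```bash
python3 - <<'E'
from cell import telemetry
import numpy as np
# fixture frame -> needed displacement for TCP, in tool axes (tool x=-fx, y=fy, z down)
c=np.array([567.,-250.8]);X=np.array([.9613,-.2756]);Y=np.array([.2756,.9613])
p=telemetry.state()["ee_pos"]*1000;d=p[:2]-c
print("tcp in fixture",d@X,d@Y,p[2]); t=[-52,5.7]
print("units dx,dy",(d@X-t[0])/30,(t[1]-d@Y)/30)
E
```

```text
tcp in fixture -613.84542673917 659.3929478786547 213.2263793557367
units dx,dy -18.728180891305666 -21.789764929288488
```

```bash
python3 -m crank '[{"dx":-0.85,"dy":-0.99,"fingers":-0.32},{"dx":-0.85,"dy":-0.99,"fingers":-0.32},{"dx":-0.85,"dy":-0.99,"fingers":-0.32},{"dx":-0.85,"dy":-0.99,"fingers":-0.32},{"dx":-0.85,"dy":-0.99,"fingers":-0.32}]'
python3 -m crank '[{"dx":-0.85,"dy":-0.99,"fingers":-0.32},{"dx":-0.85,"dy":-0.99,"fingers":-0.32},{"dx":-0.85,"dy":-0.99,"fingers":-0.32},{"dx":-0.85,"dy":-0.99,"fingers":-0.32},{"dx":-0.85,"dy":-0.99,"fingers":-0.32}]'
cat > st.py <<'E'
from cell import telemetry
import numpy as np
from scipy.spatial.transform import Rotation as Ro
s=telemetry.state();c=np.array([567.,-250.8]);X=np.array([.9613,-.2756]);Y=np.array([.2756,.9613])
p=s["ee_pos"]*1000;d=p[:2]-c;q=s["tool_rot"];R=Ro.from_quat(q,scalar_first=True).as_matrix()
print("t",s["time_s"],"world",p.round(1),"fix",(d@X).round(1),(d@Y).round(1),"F",s["wrist_force"].round(1),"open",round(s["opening"]*1000,1),"gf",round(s["gripper_force"],1))
print("toolx",R[:,0].round(3),"y",R[:,1].round(3),"z",R[:,2].round(3),"J",s["joint_positions"].round(2))
E
python3 st.py
```

```text
t 0.1 world [158.7 552.2 213.2] fix -613.8 659.4 F [0.2 0.1 0.5] open 91.0 gf 0.0
toolx [-0.961  0.276 -0.   ] y [ 0.276  0.961 -0.002] z [-0.    -0.001 -1.   ] J [ 1.27  0.32  1.57 -0.    1.26 -0.02]schema error: expected keys dx, dy, dz, ax, ay, az, fingers
schema error: expected keys dx, dy, dz, ax, ay, az, fingers
```

```bash
python3 -m crank '[{"dx":-0.85,"dy":-0.99,"dz":0,"ax":0,"ay":0,"az":0,"fingers":-0.32},{"dx":-0.85,"dy":-0.99,"dz":0,"ax":0,"ay":0,"az":0,"fingers":-0.32},{"dx":-0.85,"dy":-0.99,"dz":0,"ax":0,"ay":0,"az":0,"fingers":-0.32},{"dx":-0.85,"dy":-0.99,"dz":0,"ax":0,"ay":0,"az":0,"fingers":-0.32},{"dx":-0.85,"dy":-0.99,"dz":0,"ax":0,"ay":0,"az":0,"fingers":-0.32}]'
python3 -m crank '[{"dx":-0.85,"dy":-0.99,"dz":0,"ax":0,"ay":0,"az":0,"fingers":-0.32},{"dx":-0.85,"dy":-0.99,"dz":0,"ax":0,"ay":0,"az":0,"fingers":-0.32},{"dx":-0.85,"dy":-0.99,"dz":0,"ax":0,"ay":0,"az":0,"fingers":-0.32},{"dx":-0.85,"dy":-0.99,"dz":0,"ax":0,"ay":0,"az":0,"fingers":-0.32},{"dx":-0.85,"dy":-0.99,"dz":0,"ax":0,"ay":0,"az":0,"fingers":-0.32}]'
python3 st.py
```

```text
time_s: 0.52
ee_pos: [0.2405, 0.3728, 0.2135]
tool_rot: [-0.0, 0.139, 0.99, -0.0]
wrist_force: [0.9, -0.1, 1.1]
opening: 0.0617
gripper_force: 0.0
time_s: 0.93
ee_pos: [0.3219, 0.1949, 0.2139]
tool_rot: [0.0, 0.139, 0.99, 0.0]
wrist_force: [1.9, 0.4, -0.3]
opening: 0.0602
gripper_force: 0.0
t 0.9333 world [321.9 194.9 213.9] fix -358.5 360.9 F [ 1.9  0.4 -0.3] open 60.2 gf 0.0
toolx [-0.961  0.276 -0.   ] y [0.276 0.961 0.   ] z [ 0.  0. -1.] J [ 0.51  0.    1.96 -0.    1.18 -0.78]
```

```bash
python3 -m crank '[{"dx":-0.85,"dy":-0.99,"dz":0,"ax":0,"ay":0,"az":0,"fingers":-0.32},{"dx":-0.85,"dy":-0.99,"dz":0,"ax":0,"ay":0,"az":0,"fingers":-0.32},{"dx":-0.85,"dy":-0.99,"dz":0,"ax":0,"ay":0,"az":0,"fingers":-0.32},{"dx":-0.85,"dy":-0.99,"dz":0,"ax":0,"ay":0,"az":0,"fingers":-0.32},{"dx":-0.85,"dy":-0.99,"dz":0,"ax":0,"ay":0,"az":0,"fingers":-0.32}]' >/dev/null
python3 -m crank '[{"dx":-0.85,"dy":-0.99,"dz":0,"ax":0,"ay":0,"az":0,"fingers":-0.32},{"dx":-0.85,"dy":-0.99,"dz":0,"ax":0,"ay":0,"az":0,"fingers":-0.32},{"dx":-0.85,"dy":-0.99,"dz":0,"ax":0,"ay":0,"az":0,"fingers":-0.32},{"dx":-0.85,"dy":-0.99,"dz":0,"ax":0,"ay":0,"az":0,"fingers":-0.32},{"dx":-0.85,"dy":-0.99,"dz":0,"ax":0,"ay":0,"az":0,"fingers":-0.32}]'>/dev/null
python3 -m crank '[{"dx":-0.85,"dy":-0.99,"dz":0.8,"ax":0,"ay":0,"az":0,"fingers":-0.32},{"dx":-0.85,"dy":-0.99,"dz":0.8,"ax":0,"ay":0,"az":0,"fingers":-0.32},{"dx":0,"dy":0,"dz":1,"ax":0,"ay":0,"az":0,"fingers":-0.32},{"dx":0,"dy":0,"dz":1,"ax":0,"ay":0,"az":0,"fingers":-0.32},{"dx":0,"dy":0,"dz":1,"ax":0,"ay":0,"az":0,"fingers":-0.32}]'>/dev/null
python3 -m crank '[{"dx":0,"dy":0,"dz":0,"ax":0,"ay":0,"az":0,"fingers":-0.32}]' >/dev/null
python3 st.py
```

```text
t 2.2667 world [ 510.2 -222.    74.4] fix -62.6 12.0 F [-0.7  0.  -0.2] open 59.9 gf 0.0
toolx [-0.961  0.277  0.013] y [0.277 0.961 0.002] z [-0.012  0.006 -1.   ] J [-0.43  0.42  1.79  0.    0.94 -1.72]
```

```bash

python3 -m crank '[{"dx":0,"dy":-0.23,"dz":0.7,"ax":0,"ay":0,"az":0,"fingers":-0.32},{"dx":0,"dy":0,"dz":0.65,"ax":0,"ay":0,"az":0,"fingers":-0.32},{"dx":0,"dy":0,"dz":0.5,"ax":0,"ay":0,"az":0,"fingers":-0.32},{"dx":0,"dy":0,"dz":0,"ax":0,"ay":0,"az":0,"fingers":-0.32},{"dx":0,"dy":0,"dz":0,"ax":0,"ay":0,"az":0,"fingers":-0.32}]' >/dev/null
python3 st.py
```

```text
t 2.6833 world [ 512.9 -230.3   25.6] fix -57.7 4.8 F [ 0.3 -1.2  0.4] open 60.1 gf 0.0
toolx [-0.961  0.276 -0.   ] y [0.276 0.961 0.   ] z [ 0.  0. -1.] J [-0.44  0.48  1.84  0.    0.82 -1.73]
```

```bash

python3 -m crank '[{"dx":0,"dy":0,"dz":0.3,"ax":0,"ay":0,"az":0,"fingers":-0.32},{"dx":-0.4,"dy":0,"dz":0,"ax":0,"ay":0,"az":0,"fingers":-0.32},{"dx":-0.2,"dy":0,"dz":0,"ax":0,"ay":0,"az":0,"fingers":-0.32},{"dx":-0.2,"dy":0,"dz":0,"ax":0,"ay":0,"az":0,"fingers":-0.32}]' >/dev/null
python3 st.py
python3 -m crank '[{"dx":-0.2,"dy":0,"dz":0,"ax":0,"ay":0,"az":0,"fingers":-0.32},{"dx":-0.2,"dy":0,"dz":0,"ax":0,"ay":0,"az":0,"fingers":-0.32},{"dx":-0.2,"dy":0,"dz":0,"ax":0,"ay":0,"az":0,"fingers":-0.32}]' >/dev/null
python3 st.py
```

```text
t 3.0167 world [ 535.7 -236.9   16.7] fix -33.9 4.8 F [-4.1  1.7  3.1] open 59.8 gf 1.9
toolx [-0.961  0.276  0.001] y [ 0.276  0.961 -0.   ] z [-0.001  0.    -1.   ] J [-0.44  0.52  1.79 -0.    0.83 -1.73]
t 3.2667 world [ 553.  -241.9   16.1] fix -15.9 4.7 F [-3.   1.   2.7] open 60.2 gf 1.8
toolx [-0.961  0.276  0.001] y [0.276 0.961 0.   ] z [-0.001  0.    -1.   ] J [-0.43  0.55  1.75  0.    0.85 -1.72]
```

Contact, sliding at about 3–4 N. Fence contact is expected near fixture x ≈ -1.

```bash

python3 -m crank '[{"dx":-0.2,"dy":0,"dz":0,"ax":0,"ay":0,"az":0,"fingers":-0.32},{"dx":-0.1,"dy":0,"dz":0,"ax":0,"ay":0,"az":0,"fingers":-0.32},{"dx":-0.05,"dy":0,"dz":0,"ax":0,"ay":0,"az":0,"fingers":-0.32},{"dx":0,"dy":0,"dz":0,"ax":0,"ay":0,"az":0,"fingers":-0.32}]' >/dev/null
python3 st.py
python3 -m crank '[{"dx":-0.06,"dy":0,"dz":0,"ax":0,"ay":0,"az":0,"fingers":-0.32},{"dx":0,"dy":0,"dz":0,"ax":0,"ay":0,"az":0,"fingers":-0.32}]' >/dev/null
python3 st.py
python3 -m crank '[{"dx":-0.06,"dy":0,"dz":0,"ax":0,"ay":0,"az":0,"fingers":-0.32},{"dx":0,"dy":0,"dz":0,"ax":0,"ay":0,"az":0,"fingers":-0.32}]' >/dev/null
python3 st.py
```

```text
t 3.6 world [ 563.7 -245.    15.8] fix -4.8 4.7 F [-1.3  0.5  1.8] open 59.9 gf 0.7
toolx [-0.961  0.276 -0.001] y [0.276 0.961 0.   ] z [ 0.001 -0.    -1.   ] J [-0.43  0.56  1.72  0.    0.86 -1.72]
t 3.7667 world [ 564.9 -245.3   15.7] fix -3.5 4.7 F [-3.   0.8  1.7] open 60.1 gf 1.1
toolx [-0.961  0.276 -0.   ] y [0.276 0.961 0.   ] z [ 0.  0. -1.] J [-0.43  0.56  1.72  0.    0.86 -1.72]
t 3.9333 world [ 567.  -245.9   15.7] fix -1.4 4.7 F [-1.8  0.4  0.5] open 59.8 gf 1.0
toolx [-0.961  0.276 -0.001] y [0.276 0.961 0.   ] z [ 0.001 -0.    -1.   ] J [-0.43  0.56  1.71  0.    0.87 -1.72]
```

```bash

python3 -m crank '[{"dx":-0.06,"dy":0,"dz":0,"ax":0,"ay":0,"az":0,"fingers":-0.32},{"dx":0,"dy":0,"dz":0,"ax":0,"ay":0,"az":0,"fingers":-0.32}]' >/dev/null
python3 st.py|head -1
python3 -m crank '[{"dx":-0.06,"dy":0,"dz":0,"ax":0,"ay":0,"az":0,"fingers":-0.32},{"dx":0,"dy":0,"dz":0,"ax":0,"ay":0,"az":0,"fingers":-0.32}]' >/dev/null
python3 st.py|head -1
```

```text
t 4.1 world [ 568.6 -246.4   15.8] fix 0.3 4.7 F [-2.3 -0.1  0.2] open 60.3 gf 0.9
t 4.2667 world [ 568.6 -246.4   15.8] fix 0.4 4.7 F [-5.9  1.6  3.7] open 60.2 gf 2.8
```

```bash

python3 -m crank '[{"dx":-0.1,"dy":0,"dz":0,"ax":0,"ay":0,"az":0,"fingers":-0.32},{"dx":0,"dy":0,"dz":0,"ax":0,"ay":0,"az":0,"fingers":-0.32}]' >/dev/null
python3 st.py|head -1
python3 -m crank '[{"dx":-0.1,"dy":0,"dz":0,"ax":0,"ay":0,"az":0,"fingers":-0.32},{"dx":0,"dy":0,"dz":0,"ax":0,"ay":0,"az":0,"fingers":-0.32}]' >/dev/null
python3 st.py|head -1
```

```text
t 4.4333 world [ 568.7 -246.3   15.8] fix 0.4 4.7 F [-11.3   2.7   9.2] open 60.4 gf 6.0
t 4.6 world [ 568.7 -246.4   15.8] fix 0.4 4.7 F [-17.1   3.4  13.9] open 60.2 gf 9.2
```

```bash

python3 -m crank '[{"dx":0.5,"dy":0,"dz":0,"ax":0,"ay":0,"az":0,"fingers":-0.32},{"dx":0.3,"dy":0,"dz":-0.4,"ax":0,"ay":0,"az":0,"fingers":-0.32},{"dx":0,"dy":0,"dz":-1,"ax":0,"ay":0,"az":0,"fingers":1},{"dx":0,"dy":-0.9,"dz":-0.2,"ax":0,"ay":0,"az":0,"fingers":1},{"dx":-0.5,"dy":-0.9,"dz":0,"ax":0,"ay":0,"az":0,"fingers":1}]' >/dev/null
python3 -m crank '[{"dx":-0.5,"dy":-0.9,"dz":0,"ax":0,"ay":0,"az":0,"fingers":1},{"dx":-0.6,"dy":0,"dz":0,"ax":0,"ay":0,"az":0,"fingers":1},{"dx":0,"dy":0,"dz":0,"ax":0,"ay":0,"az":0,"fingers":1},{"dx":0,"dy":0,"dz":0,"ax":0,"ay":0,"az":0,"fingers":1}]' >/dev/null
python3 st.py|head -1
python3 - <<'E'
from h import *
from cell import get_image
im=get_image("top");np.save("top1.npy",im);cv2.imwrite("pics/t1.png",cv2.resize(im[170:265,360:480,::-1],None,fx=6,fy=6,interpolation=cv2.INTER_CUBIC))
E
```

```text
t 5.35 world [ 577.3 -333.4   63.6] fix 32.7 -76.5 F [-0.5  0.1 -0.4] open 16.5 gf 0.0
```

View pics/t1.png

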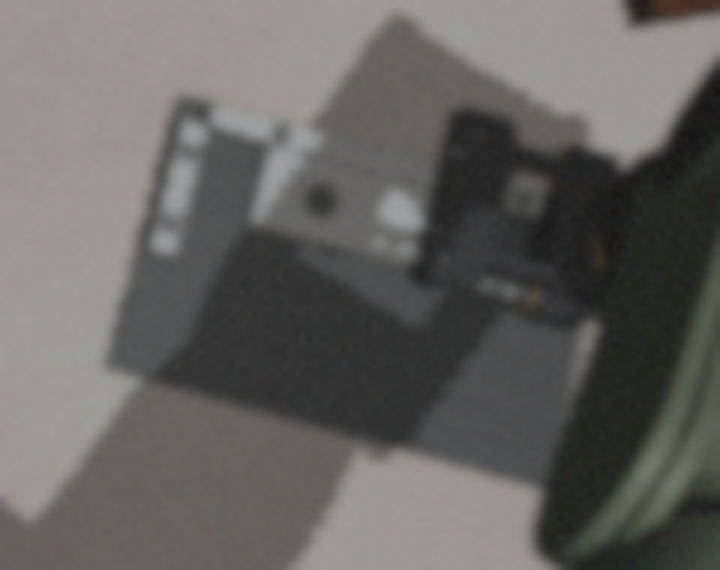

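The blank lies along the fence (hole at (320,198) in the crop), with a gap to the end stop. Next I lower behind its near end and push in +y.

```bash

python3 -m crank '[{"dx":0,"dy":-0.1,"dz":0.4,"ax":0,"ay":0,"az":0,"fingers":1},{"dx":0,"dy":0,"dz":0.4,"ax":0,"ay":0,"az":0,"fingers":1},{"dx":0,"dy":0,"dz":0.4,"ax":0,"ay":0,"az":0,"fingers":1},{"dx":0,"dy":0,"dz":0.3,"ax":0,"ay":0,"az":0,"fingers":1},{"dx":0,"dy":0,"dz":0,"ax":0,"ay":0,"az":0,"fingers":1}]' >/dev/null
python3 st.py|head -1
python3 -m crank '[{"dx":0,"dy":0.3,"dz":0.1,"ax":0,"ay":0,"az":0,"fingers":1},{"dx":0,"dy":0.3,"dz":0,"ax":0,"ay":0,"az":0,"fingers":1},{"dx":0,"dy":0.2,"dz":0,"ax":0,"ay":0,"az":0,"fingers":1},{"dx":0,"dy":0.2,"dz":0,"ax":0,"ay":0,"az":0,"fingers":1}]' >/dev/null
python3 st.py|head -1
python3 -m crank '[{"dx":0,"dy":0.2,"dz":0,"ax":0,"ay":0,"az":0,"fingers":1},{"dx":0,"dy":0.2,"dz":0,"ax":0,"ay":0,"az":0,"fingers":1},{"dx":0,"dy":0.1,"dz":0,"ax":0,"ay":0,"az":0,"fingers":1},{"dx":0,"dy":0,"dz":0,"ax":0,"ay":0,"az":0,"fingers":1}]' >/dev/null
python3 st.py|head -1
```

```text
t 5.8167 world [ 573.6 -334.4   15.5] fix 29.4 -78.5 F [ 0.1  0.  -0.8] open 0.5 gf 0.0
t 6.15 world [ 584.3 -306.3   16.3] fix 31.9 -48.5 F [-0.8 -1.1 -0.2] open 0.5 gf 0.7
t 6.4833 world [ 588.5 -291.7   16.2] fix 32.0 -33.3 F [ 0.  -0.5  0. ] open 0.6 gf 0.0
```

```bash

python3 -m crank '[{"dx":0,"dy":0.1,"dz":0,"ax":0,"ay":0,"az":0,"fingers":1},{"dx":0,"dy":0.06,"dz":0,"ax":0,"ay":0,"az":0,"fingers":1},{"dx":0,"dy":0,"dz":0,"ax":0,"ay":0,"az":0,"fingers":1}]' >/dev/null
python3 st.py|head -1
python3 -m crank '[{"dx":0,"dy":0.1,"dz":0,"ax":0,"ay":0,"az":0,"fingers":1},{"dx":0,"dy":0,"dz":0,"ax":0,"ay":0,"az":0,"fingers":1}]' >/dev/null
python3 st.py|head -1
python3 -m crank '[{"dx":0,"dy":0.1,"dz":0,"ax":0,"ay":0,"az":0,"fingers":1},{"dx":0,"dy":0,"dz":0,"ax":0,"ay":0,"az":0,"fingers":1}]' >/dev/null
python3 st.py|head -1
python3 -m crank '[{"dx":0,"dy":0.1,"dz":0,"ax":0,"ay":0,"az":0,"fingers":1},{"dx":0,"dy":0,"dz":0,"ax":0,"ay":0,"az":0,"fingers":1}]' >/dev/null
python3 st.py|head -1
```

```text
t 6.7333 world [ 589.6 -288.    16.2] fix 32.0 -29.5 F [-0.  -0.9  2.2] open 0.6 gf 0.7
t 6.9 world [ 590.1 -286.3   16.2] fix 32.0 -27.8 F [-1.7 -5.8  1.8] open 0.5 gf 2.8
t 7.0667 world [ 590.2 -286.2   16.2] fix 32.1 -27.6 F [ -4.5 -12.9   0.5] open 0.5 gf 6.9
t 7.2333 world [ 590.2 -286.1   16.3] fix 32.1 -27.6 F [ -5.7 -19.9  -0.4] open 0.3 gf 10.9
```

Home in y, with the reaction rising to 20 N and no further travel. I back off, lift, and travel to the holder.

```bash

python3 -m crank '[{"dx":0,"dy":-0.5,"dz":0,"ax":0,"ay":0,"az":0,"fingers":1},{"dx":0,"dy":-0.3,"dz":-0.5,"ax":0,"ay":0,"az":0,"fingers":-1},{"dx":0,"dy":0,"dz":-1,"ax":0,"ay":0,"az":0,"fingers":-1},{"dx":0,"dy":0,"dz":-1,"ax":0,"ay":0,"az":0,"fingers":-1},{"dx":0,"dy":0,"dz":-1,"ax":0,"ay":0,"az":0,"fingers":-1}]' >/dev/null
python3 -m crank '[{"dx":0,"dy":0,"dz":-1,"ax":0,"ay":0,"az":0,"fingers":-1},{"dx":0,"dy":0,"dz":-1,"ax":0,"ay":0,"az":0,"fingers":-1},{"dx":0.5,"dy":0.98,"dz":-0.5,"ax":0,"ay":0,"az":0,"fingers":-1},{"dx":0.5,"dy":0.98,"dz":0,"ax":0,"ay":0,"az":0,"fingers":-1},{"dx":0.5,"dy":0.98,"dz":0,"ax":0,"ay":0,"az":0,"fingers":-1}]' >/dev/null
python3 -m crank '[{"dx":0.5,"dy":0.98,"dz":0,"ax":0,"ay":0,"az":0,"fingers":-1},{"dx":0.5,"dy":0.98,"dz":0,"ax":0,"ay":0,"az":0,"fingers":-1},{"dx":0.5,"dy":0.98,"dz":0,"ax":0,"ay":0,"az":0,"fingers":-1},{"dx":0.5,"dy":0.98,"dz":0,"ax":0,"ay":0,"az":0,"fingers":-1},{"dx":0.5,"dy":0.98,"dz":0,"ax":0,"ay":0,"az":0,"fingers":-1}]' >/dev/null
python3 -m crank '[{"dx":0.5,"dy":0.98,"dz":0,"ax":0,"ay":0,"az":0,"fingers":-1},{"dx":0.5,"dy":0.98,"dz":0,"ax":0,"ay":0,"az":0,"fingers":-1},{"dx":0.5,"dy":0.98,"dz":0,"ax":0,"ay":0,"az":0,"fingers":-1},{"dx":0.5,"dy":0.98,"dz":0,"ax":0,"ay":0,"az":0,"fingers":-1},{"dx":0.5,"dy":0.98,"dz":0,"ax":0,"ay":0,"az":0,"fingers":-1}]' >/dev/null
python3 -m crank '[{"dx":0.4,"dy":0.98,"dz":0,"ax":0,"ay":0,"az":0,"fingers":-1},{"dx":0.2,"dy":0.98,"dz":0,"ax":0,"ay":0,"az":0,"fingers":-1},{"dx":0,"dy":0,"dz":0,"ax":0,"ay":0,"az":0,"fingers":-1}]' >/dev/null
python3 st.py
python3 - <<'E'
from h import *
from cell import get_image
im=get_image("top");np.save("top2.npy",im)
g=up(im,370,180,470,255).max(2)
for c in blobs(g>=100,370,180,20):
    z=.026;R=rect("top",c,z);print(np.round(R[0],1),np.round(R[1],1),round(R[2],2))
c=max(blobs(g<100,370,180,200),key=len);print(rect("top",c,.012))
E
```

```text
t 9.15 world [502.  185.5 195.8] fix -182.7 401.5 F [-0.4  0.9 -0.4] open 91.2 gf 0.0
toolx [-0.962  0.272  0.001] y [0.272 0.962 0.004] z [ 0.     0.004 -1.   ] J [ 0.33  0.27  1.69  0.    1.19 -0.97]
[ 569.7 -249.5] [292.9 216.1] 89.47
[ 566.3 -247.6] [218.1 137.4] 74.01
((567.0367431640625, -250.77003479003906), (219.2110595703125, 137.54624938964844), 74.00650787353516)
```

```bash
python3 - <<'E'
from h import *
im=np.load("top2.npy");q=proj("top",np.array([.6185,-.1979,.026]));print("expect",q)
g=up(im,370,180,470,255).max(2)
for c in blobs(g<110,370,180,5):
    R=rect("top",c,.026)
    if max(R[1])<30: print("hole",np.round(R[0],1),np.round(R[1],1))
cv2.imwrite("pics/t2.png",cv2.convertScaleAbs(cv2.resize(im[180:255,370:470,::-1],None,fx=7,fy=7,interpolation=cv2.INTER_CUBIC),alpha=1.6))
E
python3 -m crank '[{"dx":0.1,"dy":0.95,"dz":0.2,"ax":0,"ay":-0.12,"az":0,"fingers":-1},{"dx":0,"dy":0.95,"dz":0,"ax":0,"ay":-0.12,"az":0,"fingers":-1},{"dx":0,"dy":0,"dz":0,"ax":0,"ay":-0.12,"az":0,"fingers":-1},{"dx":0,"dy":0,"dz":0,"ax":0,"ay":-0.12,"az":0,"fingers":-1},{"dx":0,"dy":0,"dz":0,"ax":0,"ay":-0.12,"az":0,"fingers":-1}]'>/dev/null
python3 -m crank '[{"dx":0,"dy":0,"dz":0,"ax":0,"ay":-0.1,"az":0,"fingers":-1},{"dx":0,"dy":0,"dz":0,"ax":0,"ay":0,"az":0,"fingers":-1},{"dx":0,"dy":0,"dz":0,"ax":0,"ay":0,"az":0,"fingers":-1}]'>/dev/null
python3 st.py
```

```text
expect [401.62746881 200.02697173]
hole [ 591.  -155.2] [14.5 14.5]
hole [ 618.2 -200.1] [13.1 13.1]
t 9.8667 world [514.3 233.7 188.6] fix -184.2 451.2 F [ 0.2 -0.2 -0.7] open 91.1 gf 0.0
toolx [-0.763  0.218 -0.609] y [ 0.28   0.96  -0.007] z [ 0.583 -0.176 -0.793] J [ 0.72  0.19  2.01 -0.85  0.75  0.02]
```

View pics/t2.png

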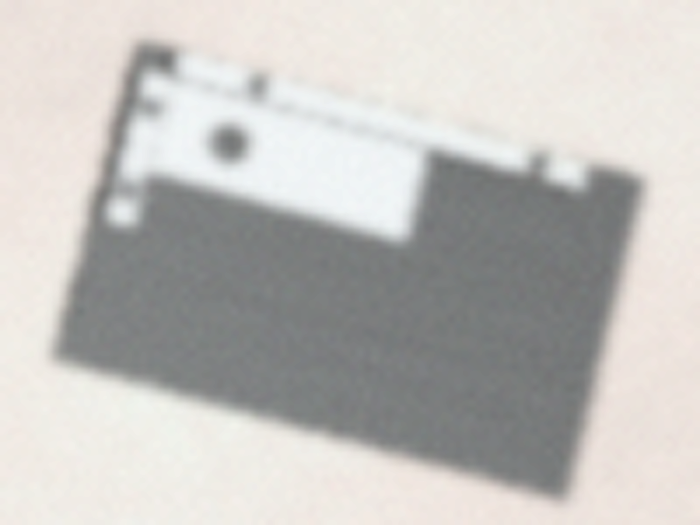

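Blank is flush at both stops, hole at (230,145) in the crop, which is (618,-200) mm. I finish the tilt and line up with the handle axis.

```bash

python3 -m crank '[{"dx":0,"dy":0,"dz":0,"ax":0,"ay":-0.05,"az":0,"fingers":-1},{"dx":0,"dy":0,"dz":0,"ax":0,"ay":0,"az":0,"fingers":-1}]'>/dev/null
cat > gr.py <<'E'
from cell import telemetry
import numpy as np
from scipy.spatial.transform import Rotation as Ro
s=telemetry.state();R=Ro.from_quat(s["tool_rot"],scalar_first=True).as_matrix()
m=np.array([532.7,233.5,109.]);y=-.287;d=np.array([-np.sin(.7)*np.cos(y),-np.sin(.7)*np.sin(y),np.cos(.7)])
v=m-19.5*d-s["ee_pos"]*1000;print("to grasp units",(R.T@v/30).round(3),"axis in tool",(R.T@d).round(3))
E
python3 st.py; python3 gr.py
```

```text
t 10.0333 world [515.5 233.5 189.1] fix -183.0 451.3 F [-0.7 -0.2 -1.3] open 90.9 gf 0.0
toolx [-0.731  0.211 -0.649] y [ 0.282  0.959 -0.006] z [ 0.621 -0.187 -0.761] J [ 0.74  0.19  2.04 -0.95  0.75  0.13]
to grasp units [1.316 0.18  3.039] axis in tool [-0.006 -0.003 -1.   ]
```

```bash

python3 -m crank '[{"dx":0.66,"dy":0.09,"dz":0,"ax":0,"ay":0,"az":0,"fingers":-1},{"dx":0.66,"dy":0.09,"dz":0,"ax":0,"ay":0,"az":0,"fingers":-1},{"dx":0,"dy":0,"dz":0,"ax":0,"ay":0,"az":0,"fingers":-1},{"dx":0,"dy":0,"dz":0.4,"ax":0,"ay":0,"az":0,"fingers":-1},{"dx":0,"dy":0,"dz":0,"ax":0,"ay":0,"az":0,"fingers":-1}]'>/dev/null
python3 st.py; python3 gr.py
python3 - <<'E'
from h import *
from cell import get_image
im=get_image("scene");np.save("sc3.npy",im);a=cv2.resize(im[95:195,285:385,::-1],None,fx=5,fy=5,interpolation=cv2.INTER_CUBIC)
cv2.imwrite("pics/s3.png",a)
E
```

```text
t 10.45 world [496.7 244.8 154.3] fix -204.2 457.0 F [-0.5  0.4 -0.5] open 91.2 gf 0.0
toolx [-0.731  0.211 -0.649] y [ 0.282  0.959 -0.006] z [ 0.621 -0.187 -0.761] J [ 0.79  0.23  2.1  -1.03  0.73  0.28]
to grasp units [ 0.027 -0.011  2.617] axis in tool [-0.006 -0.004 -1.   ]
```

View pics/s3.png

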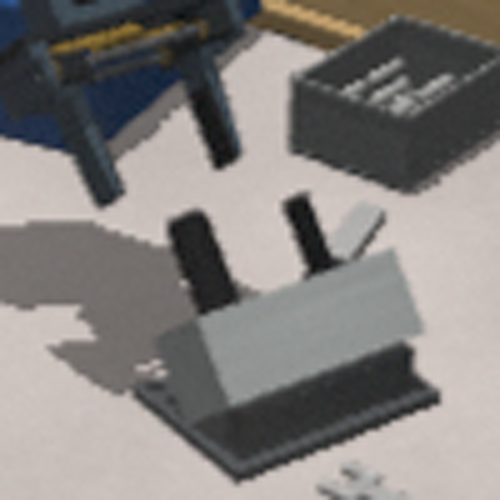

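Scene crop: the fingertips at (108,200) and (225,162) straddle the thick handle, whose top is at (187,213). I advance along the axis.

```bash

python3 -m crank '[{"dx":0.02,"dy":-0.05,"dz":0.7,"ax":0,"ay":0,"az":0,"fingers":-1},{"dx":0,"dy":0,"dz":0.7,"ax":0,"ay":0,"az":0,"fingers":-1},{"dx":0,"dy":0,"dz":0.6,"ax":0,"ay":0,"az":0,"fingers":-1},{"dx":0,"dy":0,"dz":0.6,"ax":0,"ay":0,"az":0,"fingers":-1},{"dx":0,"dy":0,"dz":0,"ax":0,"ay":0,"az":0,"fingers":-1}]'>/dev/null
python3 st.py; python3 gr.py
python3 -m crank '[{"dx":0,"dy":0,"dz":0,"ax":0,"ay":0,"az":0,"fingers":0},{"dx":0,"dy":0,"dz":0,"ax":0,"ay":0,"az":0,"fingers":0.1},{"dx":0,"dy":0,"dz":0,"ax":0,"ay":0,"az":0,"fingers":0.2},{"dx":0,"dy":0,"dz":0,"ax":0,"ay":0,"az":0,"fingers":0.25}]'>/dev/null
python3 st.py
```

```text
t 10.9167 world [544.5 228.1  93.6] fix -153.6 454.1 F [-0.1  0.2 -0.6] open 90.9 gf 0.0
toolx [-0.731  0.211 -0.649] y [ 0.283  0.959 -0.007] z [ 0.621 -0.189 -0.761] J [ 0.69  0.36  2.12 -1.24  0.61  0.45]
to grasp units [-0.004  0.062 -0.018] axis in tool [-0.006 -0.006 -1.   ]
t 11.25 world [543.1 230.1  96. ] fix -155.5 455.7 F [ 0.  -0.1 -0.1] open 67.4 gf 0.0
toolx [-0.73   0.211 -0.651] y [ 0.28   0.96  -0.003] z [ 0.624 -0.185 -0.759] J [ 0.69  0.36  2.12 -1.25  0.61  0.45]
```

```bash

python3 -m crank '[{"dx":0,"dy":0,"dz":0,"ax":0,"ay":0,"az":0,"fingers":0.25},{"dx":0,"dy":0,"dz":0,"ax":0,"ay":0,"az":0,"fingers":0.25},{"dx":0,"dy":0,"dz":0,"ax":0,"ay":0,"az":0,"fingers":0.25},{"dx":0,"dy":0,"dz":0,"ax":0,"ay":0,"az":0,"fingers":0.25}]'>/dev/null
python3 st.py|head -1
python3 -m crank '[{"dx":0,"dy":0,"dz":0,"ax":0,"ay":0,"az":0,"fingers":0.4},{"dx":0,"dy":0,"dz":0,"ax":0,"ay":0,"az":0,"fingers":0.4},{"dx":0,"dy":0,"dz":0,"ax":0,"ay":0,"az":0,"fingers":0.4}]'>/dev/null
python3 st.py
```

```text
t 11.5833 world [543.  229.8  95. ] fix -155.5 455.4 F [-0.2 -0.6  0.1] open 40.9 gf 0.0
t 11.8333 world [543.1 229.8  94.8] fix -155.4 455.4 F [-0.5  0.3  0.9] open 31.6 gf 30.0
toolx [-0.73  0.21 -0.65] y [ 0.28   0.96  -0.005] z [ 0.623 -0.186 -0.76 ] J [ 0.69  0.36  2.12 -1.25  0.61  0.45]
```

Gripped: opening 31.6 mm, 30 N, no side load. I draw out along the bore.

```bash

python3 -m crank '[{"dx":0,"dy":0,"dz":-0.1,"ax":0,"ay":0,"az":0,"fingers":1},{"dx":0,"dy":0,"dz":-0.2,"ax":0,"ay":0,"az":0,"fingers":1},{"dx":0,"dy":0,"dz":-0.3,"ax":0,"ay":0,"az":0,"fingers":1},{"dx":0,"dy":0,"dz":-0.4,"ax":0,"ay":0,"az":0,"fingers":1},{"dx":0,"dy":0,"dz":0,"ax":0,"ay":0,"az":0,"fingers":1}]'>/dev/null
python3 st.py
python3 -m crank '[{"dx":0,"dy":0,"dz":-0.4,"ax":0,"ay":0,"az":0,"fingers":1},{"dx":0,"dy":0,"dz":-0.4,"ax":0,"ay":0,"az":0,"fingers":1},{"dx":0,"dy":0,"dz":-0.5,"ax":0,"ay":0,"az":0,"fingers":1},{"dx":0,"dy":0,"dz":-0.6,"ax":0,"ay":0,"az":0,"fingers":1},{"dx":0,"dy":0,"dz":-0.6,"ax":0,"ay":0,"az":0,"fingers":1}]'>/dev/null
python3 st.py
```

```text
t 12.25 world [524.  235.9 119. ] fix -175.5 456.0 F [ 0.3 -0.5 -0.6] open 31.4 gf 30.0
toolx [-0.73   0.211 -0.65 ] y [ 0.28   0.96  -0.003] z [ 0.624 -0.184 -0.76 ] J [ 0.73  0.31  2.12 -1.16  0.65  0.38]
t 12.6667 world [476.7 248.7 174.4] fix -224.4 455.3 F [-0.4  0.2 -1.2] open 31.4 gf 30.0
toolx [-0.731  0.21  -0.649] y [ 0.281  0.96  -0.006] z [ 0.621 -0.187 -0.761] J [ 0.83  0.19  2.09 -0.98  0.78  0.24]
```

```bash

python3 -m crank '[{"dx":0,"dy":0,"dz":0,"ax":0,"ay":0,"az":0,"fingers":1},{"dx":0,"dy":0,"dz":0,"ax":0,"ay":0,"az":0,"fingers":1},{"dx":0,"dy":0,"dz":-0.3,"ax":0,"ay":0.06,"az":0,"fingers":1},{"dx":0,"dy":0,"dz":-0.3,"ax":0,"ay":0.1,"az":0,"fingers":1},{"dx":0,"dy":0,"dz":0,"ax":0,"ay":0.1,"az":0,"fingers":1}]'>/dev/null
python3 -m crank '[{"dx":0,"dy":0,"dz":0,"ax":0,"ay":0.1,"az":0,"fingers":1},{"dx":0,"dy":0,"dz":0,"ax":0,"ay":0.1,"az":0,"fingers":1},{"dx":0,"dy":0,"dz":0,"ax":0,"ay":0.1,"az":0,"fingers":1},{"dx":0,"dy":0,"dz":0,"ax":0,"ay":0.1,"az":0,"fingers":1},{"dx":0,"dy":0,"dz":0,"ax":0,"ay":0.04,"az":0,"fingers":1}]'>/dev/null
python3 -m crank '[{"dx":0,"dy":0,"dz":0,"ax":0,"ay":0,"az":0,"fingers":1},{"dx":0,"dy":0,"dz":0,"ax":0,"ay":0,"az":0,"fingers":1}]'>/dev/null
python3 st.py
python3 - <<'E'
from cell import telemetry
import numpy as np
from scipy.spatial.transform import Rotation as Ro
s=telemetry.state();R=Ro.from_quat(s["tool_rot"],scalar_first=True).as_matrix()
v=np.array([618.3,-199,195.])-s["ee_pos"]*1000;print((R.T@v/30).round(3))
E
```

```text
t 13.6667 world [467.9 250.4 186. ] fix -233.4 454.5 F [ 0.4  0.  -0.1] open 31.6 gf 30.0
toolx [-0.959  0.284 -0.018] y [ 0.284  0.959 -0.009] z [ 0.015 -0.014 -1.   ] J [ 0.48  0.27  1.71 -0.02  1.15 -0.79]
[ -9.064 -12.942  -0.02 ]
```

```bash

python3 -m crank '[{"dx":-0.3,"dy":-0.4,"dz":-0.2,"ax":0,"ay":0.01,"az":0,"fingers":1},{"dx":-0.57,"dy":-0.82,"dz":0,"ax":0,"ay":0,"az":0,"fingers":1},{"dx":-0.57,"dy":-0.82,"dz":0,"ax":0,"ay":0,"az":0,"fingers":1},{"dx":-0.57,"dy":-0.82,"dz":0,"ax":0,"ay":0,"az":0,"fingers":1},{"dx":-0.57,"dy":-0.82,"dz":0,"ax":0,"ay":0,"az":0,"fingers":1}]'>/dev/null
python3 -m crank '[{"dx":-0.57,"dy":-0.82,"dz":0,"ax":0,"ay":0,"az":0,"fingers":1},{"dx":-0.57,"dy":-0.82,"dz":0,"ax":0,"ay":0,"az":0,"fingers":1},{"dx":-0.57,"dy":-0.82,"dz":0,"ax":0,"ay":0,"az":0,"fingers":1},{"dx":-0.57,"dy":-0.82,"dz":0,"ax":0,"ay":0,"az":0,"fingers":1},{"dx":-0.57,"dy":-0.82,"dz":0,"ax":0,"ay":0,"az":0,"fingers":1}]'>/dev/null
python3 -m crank '[{"dx":-0.57,"dy":-0.82,"dz":0,"ax":0,"ay":0,"az":0,"fingers":1},{"dx":-0.57,"dy":-0.82,"dz":0,"ax":0,"ay":0,"az":0,"fingers":1},{"dx":-0.57,"dy":-0.82,"dz":0,"ax":0,"ay":0,"az":0,"fingers":1},{"dx":-0.57,"dy":-0.82,"dz":0,"ax":0,"ay":0,"az":0,"fingers":1},{"dx":-0.57,"dy":-0.82,"dz":0,"ax":0,"ay":0,"az":0,"fingers":1}]'>/dev/null
python3 -m crank '[{"dx":0,"dy":0,"dz":0,"ax":0,"ay":0,"az":0,"fingers":1},{"dx":0,"dy":0,"dz":0,"ax":0,"ay":0,"az":0,"fingers":1},{"dx":0,"dy":0,"dz":0,"ax":0,"ay":0,"az":0,"fingers":1}]'>/dev/null
python3 st.py
cat > to.py <<'E'
from cell import telemetry
import numpy as np
from scipy.spatial.transform import Rotation as Ro
s=telemetry.state();R=Ro.from_quat(s["tool_rot"],scalar_first=True).as_matrix()
v=np.array([618.3,-199,132.])-s["ee_pos"]*1000;print((R.T@v/30).round(3))
E
python3 to.py
```

```text
t 15.1667 world [ 604.4 -159.   197.4] fix 10.7 98.5 F [-0.6 -0.7 -1.5] open 31.5 gf 30.0
toolx [-0.96   0.281 -0.007] y [ 0.282  0.96  -0.006] z [ 0.005 -0.008 -1.   ] J [-0.27  0.4   1.48 -0.01  1.25 -1.56]
[-0.804 -1.134  2.192]
```

```bash

python3 -m crank '[{"dx":-0.4,"dy":-0.57,"dz":0,"ax":0,"ay":0,"az":0,"fingers":1},{"dx":-0.4,"dy":-0.57,"dz":0.4,"ax":0,"ay":0,"az":0,"fingers":1},{"dx":0,"dy":0,"dz":0.6,"ax":0,"ay":0,"az":0,"fingers":1},{"dx":0,"dy":0,"dz":0.6,"ax":0,"ay":0,"az":0,"fingers":1},{"dx":0,"dy":0,"dz":0.5,"ax":0,"ay":0,"az":0,"fingers":1}]'>/dev/null
python3 -m crank '[{"dx":0,"dy":0,"dz":0,"ax":0,"ay":0,"az":0,"fingers":1},{"dx":0,"dy":0,"dz":0,"ax":0,"ay":0,"az":0,"fingers":1},{"dx":0,"dy":0,"dz":0,"ax":0,"ay":0,"az":0,"fingers":1}]'>/dev/null
python3 st.py;python3 to.py
python3 - <<'E'
from h import *
from cell import get_image,telemetry
im=get_image("scene");np.save("sc4.npy",im);a=cv2.resize(im[170:280,180:300,::-1],None,fx=5,fy=5,interpolation=cv2.INTER_CUBIC)
cv2.imwrite("pics/s4.png",cv2.convertScaleAbs(a,alpha=1.4))
p=telemetry.state()["ee_pos"]
f=lambda X:((proj("scene",np.array(X))-[180,170])*5).round(1)
print("tcp",f(p),"point exp",f(p-[0,0,.062]),"shoulder",f(p-[0,0,.017]),"hole",f([.6183,-.199,.026]))
E
```

```text
t 15.8333 world [ 619.7 -199.3  136.7] fix 36.5 64.0 F [ 0.3  0.  -1.3] open 31.6 gf 30.0
toolx [-0.96   0.28  -0.011] y [ 0.281  0.96  -0.006] z [ 0.009 -0.009 -1.   ] J [-0.33  0.49  1.5  -0.01  1.14 -1.61]
[ 0.049 -0.001  0.157]
tcp [374.5 197.2] point exp [382.7 282.2] shoulder [376.8 220.9] hole [387.7 344.8]
```

View pics/s4.png

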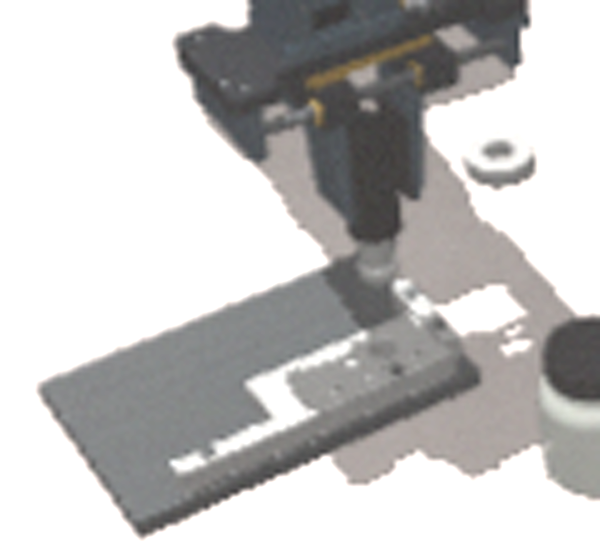

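The blank is home with its hole at about (383,348) in the crop. The cone tip is above it near (378,282). I'll measure the tool's axis more accurately.

```bash
python3 - <<'E'
from h import *
from cell import telemetry
im=np.load("sc4.npy");x0,y0,x1,y1=180,170,300,280
K=5
a=cv2.resize(im[y0:y1,x0:x1],None,fx=5,fy=5,interpolation=cv2.INTER_CUBIC).astype(int)
p=telemetry.state()["ee_pos"]
for v in range(195,300,7):
    print(v,[ (u,int(a[v,u].max()),int(a[v,u,2]-a[v,u,0])) for u in range(330,426,8)])
h=a[325:372,355:415].max(2);print(h[::6,::5])
E
```

```text
195 [(330, 58, 3), (338, 63, 5), (346, 68, 7), (354, 53, 2), (362, 50, -3), (370, 51, -3), (378, 50, -3), (386, 47, -2), (394, 55, -3), (402, 86, -5), (410, 56, -4), (418, 71, 5)]
202 [(330, 79, 1), (338, 57, 4), (346, 66, 8), (354, 55, 1), (362, 53, -5), (370, 49, -4), (378, 50, -2), (386, 49, -2), (394, 50, -4), (402, 108, -5), (410, 115, -7), (418, 116, -8)]
209 [(330, 121, -7), (338, 72, 2), (346, 64, 4), (354, 56, 0), (362, 51, -1), (370, 48, -3), (378, 48, -3), (386, 48, -2), (394, 45, 0), (402, 109, -9), (410, 127, -9), (418, 126, -9)]
216 [(330, 129, -8), (338, 111, -5), (346, 72, 4), (354, 58, 3), (362, 50, -3), (370, 51, -4), (378, 49, -1), (386, 51, -1), (394, 46, -2), (402, 108, -8), (410, 124, -8), (418, 124, -9)]
223 [(330, 126, -9), (338, 127, -8), (346, 95, -6), (354, 56, 4), (362, 53, -5), (370, 48, -1), (378, 51, -4), (386, 49, -4), (394, 46, 0), (402, 89, -5), (410, 123, -7), (418, 125, -6)]
230 [(330, 127, -8), (338, 127, -9), (346, 98, -6), (354, 47, -1), (362, 51, -2), (370, 50, -3), (378, 50, -2), (386, 48, -3), (394, 48, -3), (402, 100, -6), (410, 125, -8), (4
[... 1414 characters left out ...]
, -1), (370, 74, -2), (378, 81, 0), (386, 68, 0), (394, 144, -2), (402, 178, -1), (410, 145, 0), (418, 116, -5)]
293 [(330, 98, 3), (338, 76, 1), (346, 67, 0), (354, 67, 2), (362, 70, 2), (370, 70, 1), (378, 66, 1), (386, 66, 1), (394, 111, -2), (402, 143, -1), (410, 104, 1), (418, 130, 1)]
[[ 92  71  65  71  79  91 102 109 110 111 111 111]
 [102 135 133 106 104 112 112 111 110 111 110 109]
 [170 185 159 118 110 113 116 114 111 111 112 111]
 [131 125 119 105 100  99  97  97 104 109 110 109]
 [114 108 107  94  88  91  95  94  98 108 110 110]
 [105 113 111 102  96  97  94  97 106 110 109 113]
 [149 116 110 110 108 109 108 101  99 107 112 112]
 [126 112 109 110 113 106 101  92  75  79  98 108]]
```

```bash

python3 -m crank '[{"dx":0.05,"dy":0,"dz":0.15,"ax":0,"ay":0,"az":0,"fingers":1},{"dx":0,"dy":0,"dz":0.12,"ax":0,"ay":0,"az":0,"fingers":1},{"dx":0,"dy":0,"dz":0,"ax":0,"ay":0,"az":0,"fingers":1},{"dx":0,"dy":0,"dz":0,"ax":0,"ay":0,"az":0,"fingers":1},{"dx":0,"dy":0,"dz":0,"ax":0,"ay":0,"az":0,"fingers":1}]'>/dev/null
python3 -m crank '[{"dx":0,"dy":0,"dz":0,"ax":0,"ay":0,"az":0,"fingers":1},{"dx":0,"dy":0,"dz":0,"ax":0,"ay":0,"az":0,"fingers":1},{"dx":0,"dy":0,"dz":0,"ax":0,"ay":0,"az":0,"fingers":1}]'>/dev/null
python3 st.py
python3 -c "
from cell import r
print(r.close_job())"
```

```text
t 16.55 world [ 617.9 -199.9  127.5] fix 34.9 62.9 F [ 0.6 -0.  -1.7] open 31.7 gf 30.0
toolx [-0.959  0.282 -0.009] y [ 0.282  0.959 -0.006] z [ 0.007 -0.008 -1.   ] J [-0.33  0.49  1.52 -0.01  1.12 -1.61]
the job is handed in; nothing more can be done
None
```

I handed the job in at about 16.6 s: the blank is home against both stops, and the countersink is held plumb in the gripper, its point by my measurements within about 2 mm of the hole's centre and 40 mm above the blank; the hand-in returned no verdict.

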